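# Hold the turntable collar on the shaft's flat

## Task

Get the drive unit of the jar turntable ready for its set-screw. First, with the collar still off, pinch the upright shaft and turn it until its flat, which you feel between the fingers, faces the forked driver rest. Then fit the loose steel collar over the shaft with its set-screw on the flat, pointing at the rest, and finish still holding it there in the gripper with its top flush with the shaft's end, clear above the shoulder; leave everything else where it is.

Things in the scene. Friction and masses are not known exactly. Their poses are not given: they have to be found in the camera images.
- drive_unit: Jar turntable drive, fixed to the table: low grey box 118 x 108 mm, top 38 mm up, with a bearing boss 68 mm across rising to 51 mm and one upright steel shaft on it. Origin: on the table under the shaft's axis; z up. Its -x side (towards the robot, within 20 degrees) carries the driver rest.
- driver_rest (a point): Notch of the driver rest, which flat and set-screw must face: a slim aluminium post, 26 mm wide, 8 mm thick, 98 mm tall, forked at the top to lay a screwdriver's shank in. This point: between the prongs, 78 mm from the shaft's axis, 92 mm above the table.
- shaft (a joint): Turn of the shaft (rad): 0 = flat faces the driver rest squarely (drive unit's -x); positive is anticlockwise seen from above. Starts at 0.6 to 1.4, stays where it is left (bearing friction about 0.06 N m), turns between -3 and 3. Pads that close nearly square on the flat pull the shaft square to them.
- shaft_end (a point): Centre of the shaft's end, 104 mm above the table, end chamfered 2 mm. Its x axis points away from the flat and turns with the shaft. Shaft 26 mm in diameter; one flat, 20 mm wide, 8 mm from the axis, along the top 38 mm: 21 mm across flat and back, 26 mm elsewhere. Below it 9 mm of full round, then a shoulder 40 mm across, its top 57 mm above the table.
- collar: Dark steel shaft collar lying flat on the table, bore upright: ring 46 mm outside, 24 mm high, through bore 29 mm, 0.10 to 0.20 kg. Origin: centre of its underside, on the bore axis; z up. Two upright flat cheeks at its +y and -y, each 26 mm long, 47 mm apart outside, are to be gripped (closing along its y). Set-screw along its -x.
- collar_screw (a point): Outer slotted end of the collar's set-screw, a stub 9 mm thick, at x = -32, z = 12 mm in the collar's frame. In the bore its 6 mm thick nose stands 4 mm proud of the wall, so the collar passes over the shaft only with the screw over the flat, within about 25 degrees; centred, it leaves 2.5 mm to the flat.
- jar_13: Filled glass jar, 66 mm across, 91 mm tall, light twist-off cap; at the right-hand end of the table. Bystander: leave it where it lies. Origin: centre of the underside.
- jar_14: A second filled glass jar of the same kind and size, near the first. Bystander: leave it where it lies. Origin: centre of the underside.
- loose_cap_0: Spare twist-off jar cap lying flat, 63 mm across, 14 mm high, no hole. Bystander: leave it where it lies. Origin: centre of the underside.
- marker_black: Capped marker pen lying between the collar and the yellow crates (a stack 0.35 m tall, its front 0.56 m ahead of the robot's axis: keep the gripper clear of it), 138 mm long, 19 mm thick. Bystander: leave it where it lies. Origin: centre of the underside.
- screwdriver: Screwdriver, 189 mm long with a 30 mm thick green handle, lying at the left. Bystander, not used: leave it where it lies. Origin: middle of its length, on the table; its y axis runs along it, handle towards +y.

How it is judged:
On the way:
1. with the collar still off, the shaft is pinched in the fingers with its flat facing the driver rest (value of joint shaft between -0.2 and 0.2 rad and horizontal distance between collar and shaft_end above 0.05 m and contact force between the fingers and drive_unit above 2 N), for 0.2 s.
At the end, for the whole second after the job is handed in: Fingers still grip the collar (over 2 N); it is at rest, upright within 0.12 rad, within 4 mm of the shaft's axis, top flush with the shaft's end within 6 mm. Flat and set-screw each face the driver rest, and each other, within 0.25 rad (value of joint shaft between -0.25 and 0.25 rad and horizontal distance between collar and shaft_end below 0.004 m and angle between collar's own z axis and vertical below 0.12 rad and z of collar in the frame of shaft_end between -0.03 and -0.018 m and x of collar_screw in the frame of drive_unit below -0.02 m and angle between the x axis of collar and the x axis of drive_unit, either way round below 0.25 rad and angle between the x axis of collar and the x axis of shaft_end, either way round below 0.25 rad and contact force between the fingers and collar above 2 N and linear speed of collar below 0.02 m/s); the arm keeps its last pose, push and grip.
It fails at once if a bystander is shifted by more than 3 cm (distance of any of jar_13, jar_14, loose_cap_0, marker_black, screwdriver from where it was at the start of the episode above 0.03 m).
It also fails if it takes over 54 s, if anything falls off the work surface, if the arm or the gripper's body presses on something with over 40 N, if the wrist force passes 120 N, or if a joint passes its speed limit or range.

## Robot

A 7-joint arm with a two-finger parallel gripper is mounted at the origin on a cart in front of the work surface, level with it; the furniture and walls round the work are solid. World frame = base frame: x ahead of the robot, y to its left, z up, the work surface at z = 0. Lengths are in m, angles in rad, forces in N, time in s.
With the tool pointing down it reaches from about 0.4 to 0.85 m from the base axis. Payload 10.4 kg.
Tool frame: the origin (TCP) lies at the very end of the fingers, on their centre line; the grasp point (between the pads) lies 19 mm behind it; z points along the fingers, y is the direction in which the jaws open and shut (so a half turn about z gives the same grasp; the last joint's range is limited). The gripper opens to 87 mm and grips with 3 to 60 N. Pads are 19 mm wide; open, the fingers measure 117 mm over their backs; the gripper's body (75 mm by 190 mm) begins 51 mm behind the grasp point.
Start: joints at [-1.232, 0.332, -0.065, 1.46, 0.022, 1.35, -0.088], TCP at [0.221, 0.585, 0.223] pointing down, gripper open.
Joint ranges: [-2.6, 2.6], [-0.5, 2.12], [-1.47, 1.34], [0.16, 2.42], [-1.27, 4.41], [0.06, 2.06], [-2.6, 2.6]. Speed limits (rad/s): [2.22, 2.22, 2.79, 2.79, 3.14, 3.14, 3.14].

## Interface

Orientations are given as a unit quaternion [x, y, z, w].
In Python, from bench import r gives the robot as it stands.
- The arm moves only by the tool move_arm, never from a script. Its argument "deltas" is a list of rows, each a list of 5 numbers: the gripper's target within -1 to 1 (fully open at 1, half-way at 0, shut at -1), then the shift along the tool's x, y, z as a fraction of full scale, then the turn about the tool's z as a fraction of full scale. A call has 1 to 12 rows; each row shifts and turns the commanded pose from where the row before left it, along the tool's axes as they then stand; what a row does not reach is not made up. Full scale, the value 1, is 2.5 cm for a shift and 90 degrees for a turn. A row lasts 1/12 s, in which the tool goes at most 41.7 mm and 7.16 degrees, less where a joint would pass 70% of its speed; a pose out of reach is approached as far as the arm can. A call with a number of a shift or a turn outside -1 to 1 is refused whole. A call with a gripper value outside its range is refused whole. The fingers move at their own pace and stop on an object; "squeeze" is the grip in N (left out, the last holds). Time passes only in rows, so rows that do not move let the fingers close. It gives the time, the measured TCP pose, the force and the opening at its end, in the units of the state.
- r.read_state(): the state, without advancing time (a new reading comes with each control period).
- r.camera(name): name is "side" or "top"; returns the picture (384x512x3 uint8, red, green, blue); there is no depth.
- r.camera_info(name): a dict with "K" (3x3 intrinsics, pixels), "R" (3x3) and "t" (3): a world point X has camera coordinates R X + t. Camera axes: x right, y down, z forward; pixel columns grow to the right and rows downward; lengths in m; the calibration is good to about 2 mm. A picture is of the moment at which its call begins. camera_info takes no time and is no camera call.
- r.close_job(): hands the job in, once; it reports no verdict.
Trained networks look in the newest picture that a camera, given by its name, has taken for a name from the list of things; names that differ only in an ending like _2 or _b are one class to them, and where a whole thing is asked for, a point or a joint stands for the part that bears it (a point fixed in the world has none). Each returns a list of dicts, best first, with "confidence" (0 to 1); they miss things now and then, are a little off and sometimes report something else, mostly with a low value. They report only what shows in the picture. A call takes as long as a camera call.
- r.boxes_of(camera, label): "position" ([x, y, z] in m, in the coordinates of the camera as it stood for that picture, good to about 4 mm: the middle of the surface that is visible of it).
- r.tip_of(camera, label): "position" ([x, y, z] in m, in the coordinates of the camera as it stood for that picture, good to about 4 mm: a listed point, or the origin of a listed thing).
The state is a dict: "time": time; "joint_positions": joint angles; "joint_vel": joint speeds; "joint_torque": joint torques, N m; "ee_pos": TCP position; "eef_rot": TCP orientation; "ft_force": force on the tool from outside, world axes, zero at the start; "torque": the same for the moment, N m; "width": finger opening in m.
Only numpy, scipy, OpenCV 4.12 (cv2) and the standard library are available. Lean on these libraries where they do the work, as an engineer would, in place of code of your own. Each camera call takes 0.05 s, during which the arm holds its last target.

## Working session

There is one attempt and no reset: what is moved stays moved. The work goes in short steps, Python scripts to look and compute and a tool call to move; the robot and the scene stay as the last step left them, time stands still between calls to the robot, and variables do not carry over. Pictures are saved under pics/ and viewed, and the job is handed in when it is done.

Besides the shell and the picture viewer there is one more tool, called after "Emit:" as a command line: name --pt "numbers of a row" for each row, then --argument value for the rest. move_arm: Moves the arm, as the interface text tells. Shift numbers are shares of 2.5 cm and turn numbers shares of 90 degrees, none past 1 either way. Its arguments: {"type":"object","properties":{"deltas":{"type":"array","items":{"type":"array","items":{"type":"number"}}},"squeeze":{"type":"number"}},"required":["deltas"]}

```bash
mkdir -p pics; ls
python3 - <<'E'
from bench import r
import cv2
print(r.read_state())
for c in ("side","top"):
    im=r.camera(c); cv2.imwrite(f"pics/{c}0.png",im[:,:,::-1]); print(r.camera_info(c))
E
```

```text
pics
{'time': 0.0, 'joint_positions': array([-1.23157226,  0.33289277, -0.06470185,  1.46094206,  0.0216352 ,
        1.34992571, -0.08847668]), 'joint_vel': array([-9.27664393e-04, -8.26142309e-04, -1.80543350e-04,  1.39273415e-03,
       -2.60077351e-04,  1.96348164e-03, -2.37672972e-05]), 'joint_torque': array([-7.69649378e-04, -6.23265767e+01,  2.40861706e-02, -3.89885473e+01,
       -6.14657952e-02,  4.02622623e-02,  1.88637091e-04]), 'ee_pos': array([0.22111395, 0.58415482, 0.22174057]), 'eef_rot': array([ 1.79900282e-01,  9.83684577e-01, -7.31114166e-04, -8.15365481e-05]), 'ft_force': array([0.50988948, 0.35144192, 0.56889458]), 'torque': array([-0.00580294,  0.04001463,  0.03084416]), 'width': 0.08708870067648916}
{'K': array([[373.77720767,   0.        , 256.01894487],
       [  0.        , 373.77720767, 192.47714684],
       [  0.        ,   0.        ,   1.        ]]), 'R': array([[-0.9736143 ,  0.22805179,  0.008221  ],
       [ 0.08647774,  0.40205599, -0.91152213],
       [-0.21117956, -0.88676004, -0.41116886]]), 't': array([0.44410592, 0.03517582, 1.4983718 ])}
{'K': array([[435.15591298,   0.        , 257.01900762],
       [  0.        , 435.15591298, 193.9003772 ],
       [  0.        ,   0.        ,   1.        ]]), 'R': array([[ 0.00816501, -0.99985065,  0.01523175],
       [-0.99522001, -0.0096077 , -0.09718444],
       [ 0.09731627, -0.01436543, -0.99514983]]), 't': array([-0.02409962,  0.47308784,  1.31702428])}
```

View pics/side0.png

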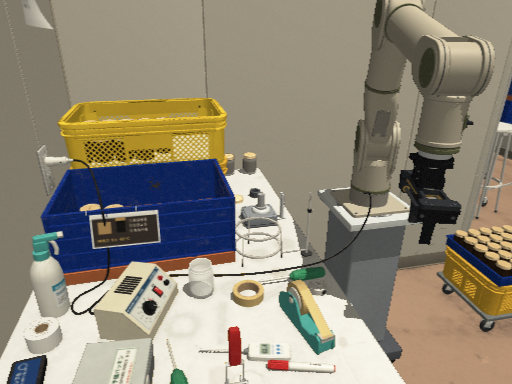

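View pics/top0.png

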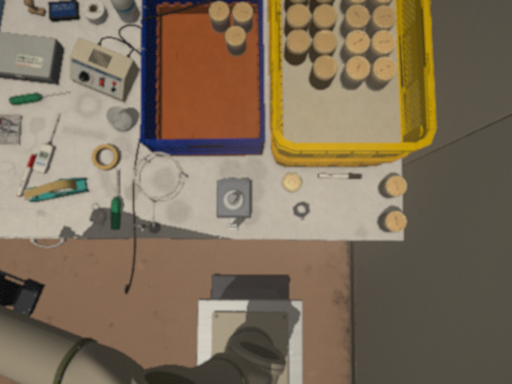

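```bash
cat > h.py <<'E'
from bench import r
import numpy as np, cv2
def w(c,p):
    i=r.camera_info(c); return i['R'].T@(np.array(p)-i['t'])
def px(c,X):
    i=r.camera_info(c); q=i['K']@(i['R']@np.array(X)+i['t']); return q[:2]/q[2]
def ray(c,uv,z):
    i=r.camera_info(c); d=i['R'].T@np.linalg.inv(i['K'])@np.array([uv[0],uv[1],1.]); o=-i['R'].T@i['t']
    return o+d*(z-o[2])/d[2]
E
python3 - <<'E'
from h import *
for c in ("top","side"):
  for l in ("shaft_end","driver_rest","collar","collar_screw","drive_unit"):
    for d in r.tip_of(c,l)[:2]: print(c,l,round(d['confidence'],2),w(c,d['position']).round(4),px(c,w(c,d['position'])).round(1))
print(r.read_state()['time'])
E
```

```text
top shaft_end 0.6 [0.4525 0.0573 0.1046] [230.7 198.1]
top shaft_end 0.38 [ 0.5351 -0.2758  0.004 ] [338.4 175.7]
top driver_rest 0.97 [0.3788 0.0531 0.0933] [231.9 223.8]
top collar 0.66 [ 4.243e-01 -1.554e-01  3.000e-04] [300.1 210.6]
top collar_screw 0.56 [ 0.3962 -0.161   0.0115] [302.4 219.5]
top drive_unit 0.61 [0.4527 0.0557 0.0005] [232.7 200.9]
side shaft_end 0.65 [0.4505 0.0548 0.1009] [261.4 193.7]
side driver_rest 0.71 [0.3762 0.056  0.0902] [281.6 194.7]
side collar 0.56 [ 0.4287 -0.1545  0.0022] [254.  194.4]
side collar_screw 0.63 [ 0.3924 -0.1581  0.0111] [262.3 191.4]
side drive_unit 0.61 [ 0.4499  0.0528 -0.0048] [261.  219.9]
0.6
```

Run:
```python
from h import *
im=cv2.imread("pics/top0.png")
a=cv2.resize(im[168:238,205:265],None,fx=8,fy=8,interpolation=cv2.INTER_CUBIC)
b=cv2.resize(im[190:230,280:325],None,fx=6,fy=6,interpolation=cv2.INTER_CUBIC)
c=np.zeros((560,760,3),np.uint8); c[:560,:480]=a; c[:240,490:760]=b
cv2.imwrite("pics/z0.png",c)
im=cv2.imread("pics/side0.png")
cv2.imwrite("pics/z1.png",cv2.resize(im[175:235,225:305],None,fx=8,fy=8,interpolation=cv2.INTER_CUBIC))
```

```text
(no output)
```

View pics/z0.png

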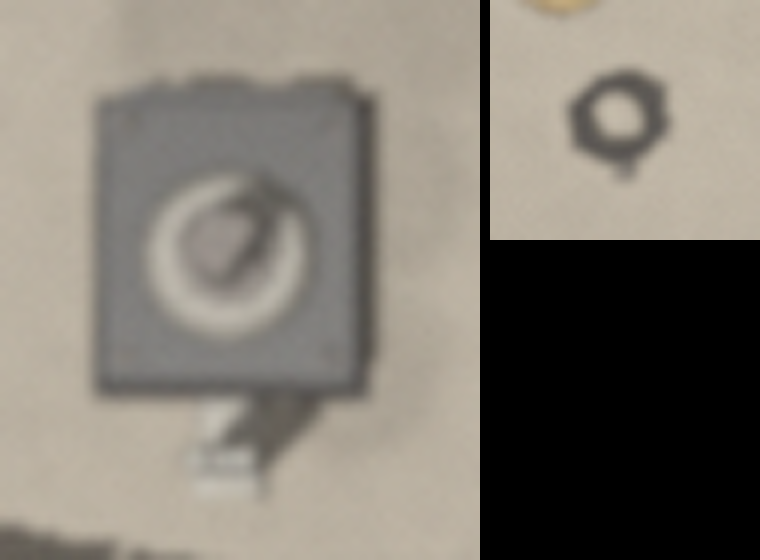

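View pics/z1.png

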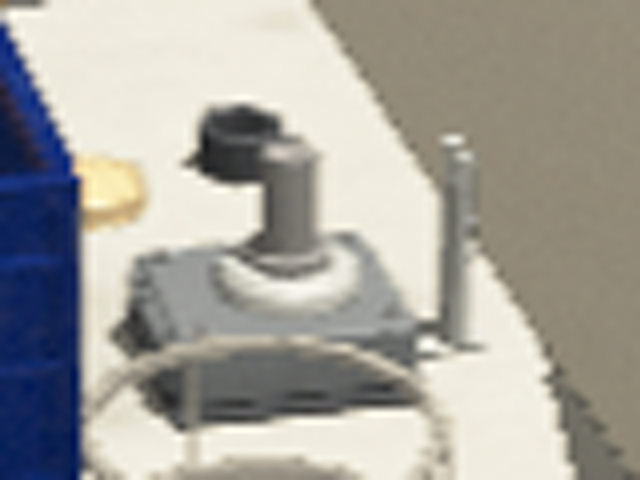

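Run:
```python
from h import *
print("boss",ray("top",(226/8+205,256/8+168),.051),"rest top",ray("top",(224/8+205,475/8+168),.098),ray("top",(224/8+205,462/8+168),.098))
for z in (.0,.038):
  print("box BL",ray("top",(95/8+205,393/8+168),z),"BR",ray("top",(370/8+205,393/8+168),z),"TL",ray("top",(95/8+205,95/8+168),z))
print("collar",ray("top",(618/6-490/6+280,118/6+190),.024),ray("top",(618/6-490/6+280,118/6+190),.012),"screw",ray("top",(625/6-490/6+280,174/6+190),.012))
for z in (0.12,.2,.35): print(z,"blue front",ray("top",(205,154),z),"yellow",ray("top",(275,165),z),ray("top",(275,153),z))
im=cv2.imread("pics/top0.png"); cv2.imwrite("pics/z2.png",cv2.resize(im[120:240,180:340],None,fx=5,fy=5,interpolation=cv2.INTER_CUBIC))
im=cv2.imread("pics/side0.png"); cv2.imwrite("pics/z3.png",cv2.resize(im[90:270,40:300],None,fx=3,fy=3,interpolation=cv2.INTER_CUBIC))
```

```text
boss [0.45143589 0.05189592 0.051     ] rest top [0.36833406 0.04965899 0.098     ] [0.37300773 0.04972221 0.098     ]
box BL [0.40171004 0.1041624  0.        ] BR [ 0.40265559 -0.0028321   0.        ] TL [0.51857262 0.10616338 0.        ]
box BL [0.40006191 0.10122783 0.038     ] BR [ 0.40098098 -0.00277046  0.038     ] TL [0.51365195 0.10317278 0.038     ]
collar [ 0.42585864 -0.15641711  0.024     ] [ 0.42660586 -0.15781956  0.012     ] screw [ 0.39773041 -0.16138386  0.012     ]
0.12 blue front [0.57770981 0.13212186 0.12      ] yellow [ 0.54785744 -0.0695393   0.12      ] [ 0.58286679 -0.06939412  0.12      ]
0.2 blue front [0.56252092 0.12353624 0.2       ] yellow [ 0.53459922 -0.06508276  0.2       ] [ 0.56734438 -0.06494697  0.2       ]
0.35 blue front [0.53404176 0.10743821 0.35      ] yellow [ 0.50974004 -0.05672675  0.35      ] [ 0.53823987 -0.05660856  0.35      ]
```

View pics/z2.png

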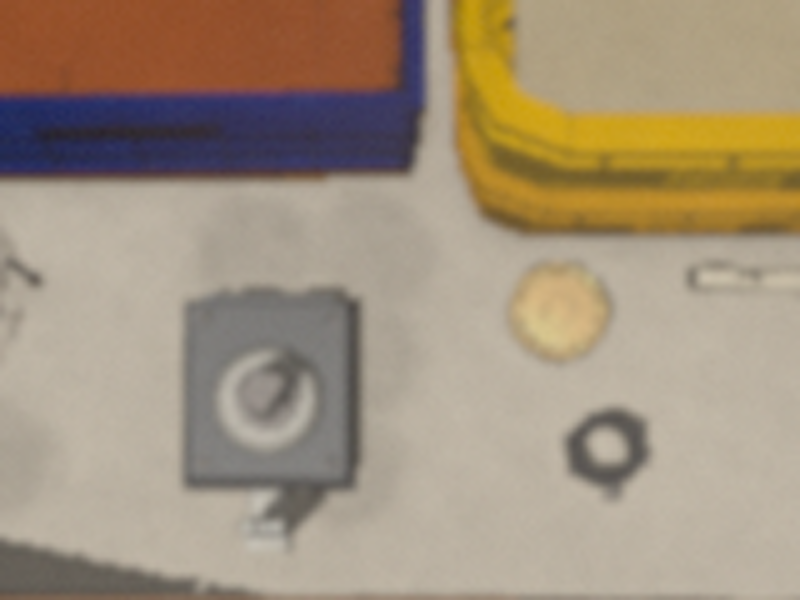

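View pics/z3.png

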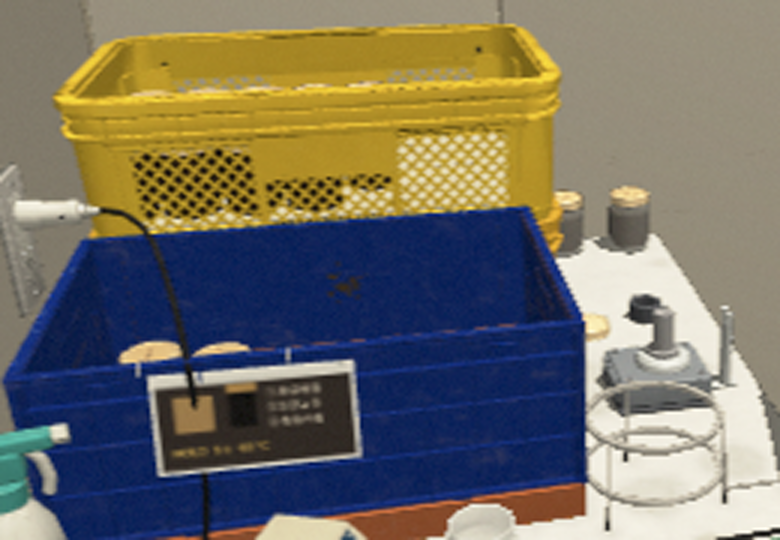

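Run:
```python
from h import *
im=cv2.imread("pics/top0.png")
x0,y0,f=220,186,20
a=cv2.resize(im[y0:y0+26,x0:x0+26],None,fx=f,fy=f,interpolation=cv2.INTER_CUBIC)
a=cv2.convertScaleAbs(a,alpha=1.6,beta=-60)
for c,col in (((.4515,.0545),(0,255,0)),):
  t=np.linspace(0,2*np.pi,80)
  P=np.array([px("top",(c[0]+.013*np.cos(k),c[1]+.013*np.sin(k),.104)) for k in t])
  cv2.polylines(a,[((P-[x0,y0]+.5)*f).astype(int)],True,col,1)
  for th,cc in ((.6,(255,0,0)),(1.05,(0,0,255)),(1.4,(255,0,255))):
    n=np.array([-np.cos(th),-np.sin(th)]);m=np.array([-n[1],n[0]])
    Q=np.array([px("top",(*(np.array(c)+.008*n+s*.0102*m),.104)) for s in(-1,1)])
    cv2.polylines(a,[((Q-[x0,y0]+.5)*f).astype(int)],False,cc,1)
cv2.imwrite("pics/z4.png",a)
```

```text
(no output)
```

View pics/z4.png

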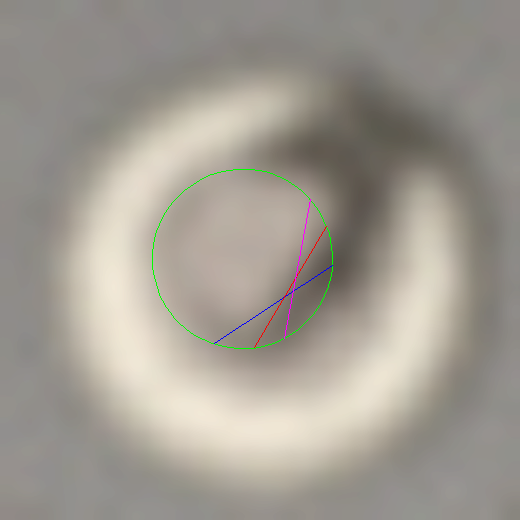

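Emit:
move_arm --pt "1 -1 -1 0 0" --pt "1 -1 -1 0 0" --pt "1 -1 -1 0 0" --pt "1 -1 -1 0 0" --pt "1 -1 -1 0 0" --pt "1 -1 -1 0 0" --pt "1 -1 -1 0 0" --pt "1 -1 -1 0 0" --pt "1 -1 -1 0 0" --pt "1 -1 -1 0 0" --pt "1 -1 -1 0 0" --pt "1 -1 -1 0 0" --squeeze 15

```text
time: 1.6
ee_pos: [0.396, 0.1961, 0.2229]
eef_rot: [0.18, 0.984, 0.0, 0.0]
ft_force: [0.7, -0.3, 0.0]
width: 0.0869
```

```bash
cat >> h.py <<'E'
from scipy.spatial.transform import Rotation as Ro
def to(X,yaw=None,show=True):
    """delta in tool units from measured pose; yaw = desired angle of tool y axis (deg, mod 180)"""
    s=r.read_state(); R=Ro.from_quat(s['eef_rot']).as_matrix()
    d=R.T@(np.array(X)-s['ee_pos'])
    ya=np.degrees(np.arctan2(R[1,1],R[0,1]))
    print("t",round(s['time'],2),"tcp",s['ee_pos'].round(4),"yawY",round(ya,2),"w",round(s['width'],4),"F",s['ft_force'].round(1),"T",s['torque'].round(2),"tilt",R[:,2].round(3))
    print("delta units xyz",(d/.025).round(2), "q7",s['joint_positions'].round(2))
    if yaw is not None:
        e=(ya-yaw+90)%180-90; print("turn units",round(e/90,3))
E
python3 -c "
from h import *
to((.4515,.0545,.20),62)"
```

```text
t 1.6 tcp [0.396  0.1961 0.2229] yawY 69.27 w 0.0869 F [ 0.7 -0.3  0. ] T [ 0.01 -0.03 -0.05] tilt [ 0.001  0.001 -1.   ]
delta units xyz [-4.08 -4.51  0.91] q7 [-0.82 -0.09  0.24  1.93  0.02  1.3   0.63]
turn units 0.081
```

Emit:
move_arm --pt "1 -0.8 -0.9 0.2 0.02" --pt "1 -0.8 -0.9 0.2 0.02" --pt "1 -0.8 -0.9 0.2 0.02" --pt "1 -0.8 -0.9 0.2 0.02" --pt "1 -0.8 -0.9 0.1 0" --pt "1 0 0 0 0" --pt "1 0 0 0 0"

```text
time: 2.18
ee_pos: [0.4405, 0.0529, 0.2001]
eef_rot: [0.243, 0.97, 0.0, 0.0]
ft_force: [-0.4, 1.2, 0.9]
width: 0.0875
```

Run:
```python
from h import *
to((.4515,.0545,.07),62)
for c in ("side","top"):
    im=r.camera(c); cv2.imwrite(f"pics/{c}1.png",im[:,:,::-1])
a=cv2.imread("pics/side1.png")[130:240,210:320]; cv2.imwrite("pics/z5.png",cv2.resize(a,None,fx=5,fy=5,interpolation=cv2.INTER_CUBIC))
```

```text
t 2.18 tcp [0.4405 0.0529 0.2001] yawY 61.88 w 0.0875 F [-0.4  1.2  0.9] T [-0.05  0.04 -0.02] tilt [ 0.  0. -1.]
delta units xyz [-0.36  0.26  5.2 ] q7 [-0.66 -0.08  0.42  1.96  0.04  1.25  0.83]
turn units -0.001
```

View pics/z5.png

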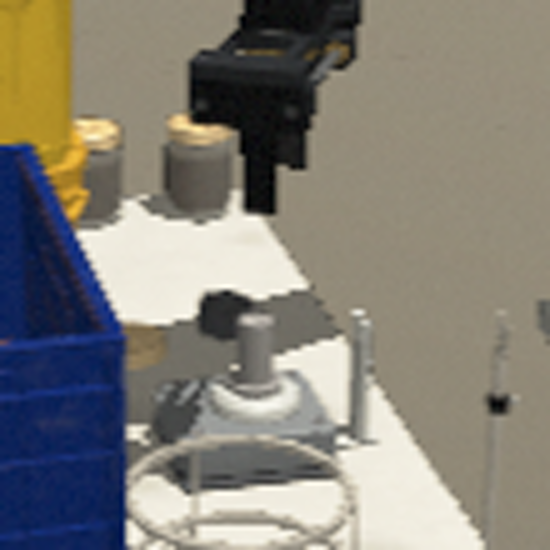

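Emit:
move_arm --pt "1 -0.36 0.26 0 0" --pt "1 0 0 0.7 0" --pt "1 0 0 0.7 0" --pt "1 0 0 0.7 0" --pt "1 0 0 0.7 0" --pt "1 0 0 0.7 0" --pt "1 0 0 0.7 0" --pt "1 0 0 0.6 0" --pt "1 0 0 0.4 0" --pt "1 0 0 0 0"

```text
time: 3.12
ee_pos: [0.45, 0.0565, 0.0684]
eef_rot: [0.24, 0.971, -0.001, -0.001]
ft_force: [-1.0, -0.4, -0.8]
width: 0.0872
```

Run:
```python
from h import *
to((.4515,.0545,.07),62)
for c in ("side","top"):
    im=r.camera(c); cv2.imwrite(f"pics/{c}2.png",im[:,:,::-1])
a=cv2.imread("pics/side2.png")[140:230,220:310]; b=cv2.imread("pics/top2.png")[160:240,190:270];cv2.imwrite("pics/z6.png",np.hstack([cv2.resize(a,(400,400),interpolation=cv2.INTER_CUBIC),cv2.resize(b,(400,400),interpolation=cv2.INTER_CUBIC)]))
```

```text
t 3.12 tcp [0.45   0.0565 0.0684] yawY 62.18 w 0.0872 F [-1.  -0.4 -0.8] T [-0.02  0.03 -0.01] tilt [-0.003 -0.001 -1.   ]
delta units xyz [-0.09 -0.04 -0.07] q7 [-0.64  0.11  0.44  2.09 -0.06  0.95  0.91]
turn units 0.002
```

View pics/z6.png

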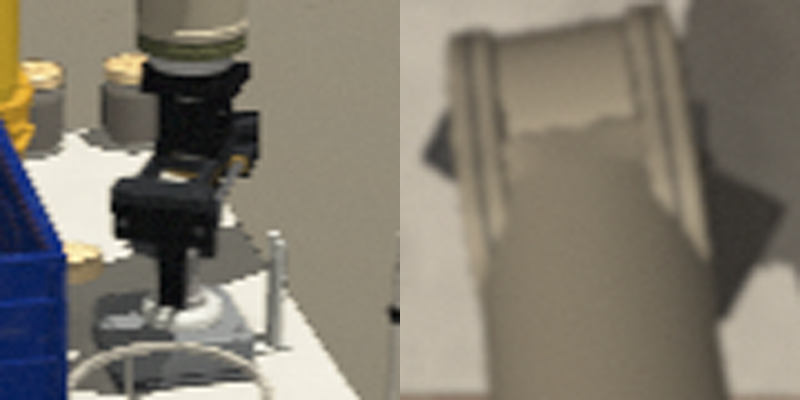

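Emit:
move_arm --pt "-1 0 0 0 0" --pt "-1 0 0 0 0" --pt "-1 0 0 0 0" --pt "-1 0 0 0 0" --pt "-1 0 0 0 0" --pt "-1 0 0 0 0" --squeeze 15

```text
time: 3.72
ee_pos: [0.4514, 0.0558, 0.0702]
eef_rot: [0.241, 0.97, 0.0, 0.0]
ft_force: [-0.4, 0.1, 0.4]
width: 0.0551
```

Run:
```python
from h import *
to((.4515,.0545,.07),62)
```

```text
t 3.72 tcp [0.4514 0.0558 0.0702] yawY 62.07 w 0.0551 F [-0.4  0.1  0.4] T [ 0.01 -0.02 -0.06] tilt [ 0.  0. -1.]
delta units xyz [-0.03 -0.04  0.01] q7 [-0.64  0.11  0.44  2.09 -0.06  0.95  0.91]
turn units 0.001
```

Still closing (about 65 mm/s); no contact yet.

Emit:
move_arm --pt "-1 0 0 0 0" --pt "-1 0 0 0 0" --pt "-1 0 0 0 0" --pt "-1 0 0 0 0" --pt "-1 0 0 0 0" --pt "-1 0 0 0 0" --pt "-1 0 0 0 0" --pt "-1 0 0 0 0" --pt "-1 0 0 0 0" --squeeze 15

```text
time: 4.47
ee_pos: [0.4523, 0.0576, 0.0702]
eef_rot: [0.241, 0.971, 0.001, 0.001]
ft_force: [6.4, 7.6, -7.3]
width: 0.0206
```

Run:
```python
from h import *
to((.4515,.0545,.07),62)
```

```text
t 4.47 tcp [0.4523 0.0576 0.0702] yawY 62.15 w 0.0206 F [ 6.4  7.6 -7.3] T [ 1.64 -1.15  0.04] tilt [ 0.002  0.002 -1.   ]
delta units xyz [-0.03 -0.13  0.01] q7 [-0.64  0.11  0.44  2.09 -0.06  0.95  0.91]
turn units 0.002
```

Emit:
move_arm --pt "-1 -0.03 0 0 0.05" --pt "-1 -0.03 0 0 0.07" --pt "-1 -0.03 0 0 0.07" --pt "-1 0 0 0 0.07" --pt "-1 0 0 0 0.07" --pt "-1 0 0 0 0.07" --pt "-1 0 0 0 0.07" --pt "-1 0 0 0 0.07" --pt "-1 0 0 0 0.07" --pt "-1 0 0 0 0.07" --pt "-1 0 0 0 0" --pt "-1 0 0 0 0"

```text
time: 5.47
ee_pos: [0.4561, 0.0569, 0.0704]
eef_rot: [0.701, 0.713, 0.003, 0.001]
ft_force: [16.3, 8.5, -17.4]
width: 0.0207
```

Run:
```python
from h import *
to((.4538,.0551,.07),1)
```

```text
t 5.47 tcp [0.4561 0.0569 0.0704] yawY 0.92 w 0.0207 F [ 16.3   8.5 -17.4] T [ 2.01 -3.23  0.05] tilt [ 0.007  0.002 -1.   ]
delta units xyz [-0.07 -0.09  0.02] q7 [-0.71  0.12  0.52  2.09 -0.07  0.95 -0.14]
turn units -0.001
```

Emit:
move_arm --pt "-1 0.03 0.1 0 0" --pt "-1 0.03 0 0 0" --pt "-1 0 0 0 0" --pt "-1 0 0 0 0"

```text
time: 5.8
ee_pos: [0.4561, 0.0569, 0.0703]
eef_rot: [0.702, 0.713, 0.001, -0.0]
ft_force: [1.9, 5.2, -0.2]
width: 0.0204
```

Run:
```python
from h import *
to((.4538,.0551,.07),1)
```

```text
t 5.8 tcp [0.4561 0.0569 0.0703] yawY 0.89 w 0.0204 F [ 1.9  5.2 -0.2] T [ 1.1  -0.3  -0.03] tilt [ 0.001  0.001 -1.   ]
delta units xyz [-0.07 -0.09  0.01] q7 [-0.71  0.12  0.52  2.08 -0.08  0.95 -0.14]
turn units -0.001
```

Emit:
move_arm --pt "0 0 0 0 0" --pt "0 0 0 0 0" --pt "0 0 0 0 0" --pt "0 0 0 0 0" --pt "0 0 0 0 0" --pt "0 -0.05 -0.1 0 0" --pt "0 0 0 0 0"

```text
time: 6.38
ee_pos: [0.4528, 0.0544, 0.0699]
eef_rot: [0.702, 0.712, -0.0, -0.0]
ft_force: [0.2, 0.4, 0.2]
width: 0.0432
```

Emit:
move_arm --pt "0 0 0 0 -0.077" --pt "0 0 0 0 -0.077" --pt "0 0 0 0 -0.077" --pt "0 0 0 0 -0.077" --pt "0 0 0 0 -0.077" --pt "0 0 0 0 -0.077" --pt "0 0 0 0 -0.077" --pt "0 0 0 0 -0.077" --pt "0 0 0 0 -0.077" --pt "0 0 0 0 -0.077" --pt "0 0 0 0 -0.077" --pt "0 0 0 0 -0.077" --squeeze 6

```text
time: 7.38
ee_pos: [0.4531, 0.0547, 0.07]
eef_rot: [0.049, 0.999, 0.0, -0.0]
ft_force: [-0.3, 0.7, -1.2]
width: 0.0433
```

Run:
```python
from h import *
to((.4536,.0545,.07),91)
```

```text
t 7.38 tcp [0.4531 0.0547 0.07  ] yawY 84.37 w 0.0433 F [-0.3  0.7 -1.2] T [ 0.02 -0.02  0.03] tilt [-0.  0. -1.]
delta units xyz [-0.02 -0.01  0.  ] q7 [-0.61  0.11  0.42  2.08 -0.06  0.95  1.31]
turn units -0.074
```

Emit:
move_arm --pt "0 0 0 0 -0.074" --pt "-1 0 0 0 0" --pt "-1 0 0 0 0" --pt "-1 0 0 0 0" --pt "-1 0 0 0 0" --pt "-1 0 0 0 0" --pt "-1 0 0 0 0" --pt "-1 0 0 0 0" --pt "-1 0 0 0 0" --squeeze 6

```text
time: 8.13
ee_pos: [0.4532, 0.0543, 0.07]
eef_rot: [-0.006, 1.0, -0.0, -0.0]
ft_force: [-0.2, -4.8, 1.7]
width: 0.0256
```

Run:
```python
from h import *
to((.4536,.0545,.07),91)
```

```text
t 8.13 tcp [0.4532 0.0543 0.07  ] yawY 90.64 w 0.0256 F [-0.2 -4.8  1.7] T [-1.03  0.1   0.02] tilt [-0. -0. -1.]
delta units xyz [-0.02  0.01 -0.  ] q7 [-0.61  0.11  0.41  2.08 -0.05  0.96  1.41]
turn units -0.004
```

Emit:
move_arm --pt "1 0 0 0 0" --pt "1 0 0 0 0" --pt "1 0 0 0 0" --pt "1 0 0 -0.5 0" --pt "1 0 0 -1 0" --pt "1 0 0 -1 0" --pt "1 0 0 -1 0" --pt "1 0 0 -1 0" --pt "1 0 0 -0.5 0"

```text
time: 8.88
ee_pos: [0.4542, 0.0554, 0.198]
eef_rot: [-0.006, 1.0, 0.001, 0.002]
ft_force: [1.0, 0.9, 0.1]
width: 0.0775
```

Run:
```python
from h import *
to((.44,-0.156,.20),98)
```

```text
t 8.88 tcp [0.4542 0.0554 0.198 ] yawY 90.71 w 0.0775 F [1.  0.9 0.1] T [ 0.03 -0.07 -0.03] tilt [ 0.003  0.002 -1.   ]
delta units xyz [ 0.67 -8.45 -0.1 ] q7 [-0.63 -0.05  0.4   1.94  0.02  1.24  1.35]
turn units -0.081
```

Emit:
move_arm --pt "1 0.1 -1 0 -0.04" --pt "1 0.1 -1 0 -0.04" --pt "1 0.1 -1 0 0" --pt "1 0 -1 0 0" --pt "1 0 0 0 0" --pt "1 0 0 0 0"

```text
time: 9.38
ee_pos: [0.4548, -0.0459, 0.1951]
eef_rot: [-0.068, 0.998, 0.0, 0.0]
ft_force: [-0.6, -0.2, -0.4]
width: 0.0872
```

Run:
```python
from h import *
to((.44,-0.156,.20),98)
for c in ("side","top"):
    im=r.camera(c); cv2.imwrite(f"pics/{c}3.png",im[:,:,::-1])
    for l in ("shaft_end","collar","collar_screw","driver_rest"):
      for d in r.tip_of(c,l)[:1]: print(c,l,round(d['confidence'],2),w(c,d['position']).round(4))
a=cv2.imread("pics/side3.png")[150:240,220:310]; b=cv2.imread("pics/top3.png")[150:240,200:320];cv2.imwrite("pics/z7.png",np.hstack([cv2.resize(a,(350,350),interpolation=cv2.INTER_CUBIC),cv2.resize(b,(450,350),interpolation=cv2.INTER_CUBIC)]))
```

```text
t 9.38 tcp [ 0.4548 -0.0459  0.1951] yawY 97.76 w 0.0872 F [-0.6 -0.2 -0.4] T [ 0.02  0.11 -0.03] tilt [ 0.     0.001 -1.   ]
delta units xyz [ 1.18 -4.28 -0.2 ] q7 [-0.53 -0.05  0.52  1.95  0.03  1.24  1.69]
turn units -0.003
side shaft_end 0.58 [0.45   0.0564 0.1025]
side collar 0.4 [ 0.4246 -0.1559  0.0019]
side collar_screw 0.49 [ 0.393  -0.1599  0.0114]
side driver_rest 0.69 [0.3767 0.0555 0.0907]
top shaft_end 0.57 [0.4554 0.0591 0.1039]
top collar 0.53 [ 0.4228 -0.1552 -0.0027]
top collar_screw 0.55 [ 0.3971 -0.1589  0.0121]
top driver_rest 0.85 [0.3775 0.0539 0.0939]
```

View pics/z7.png

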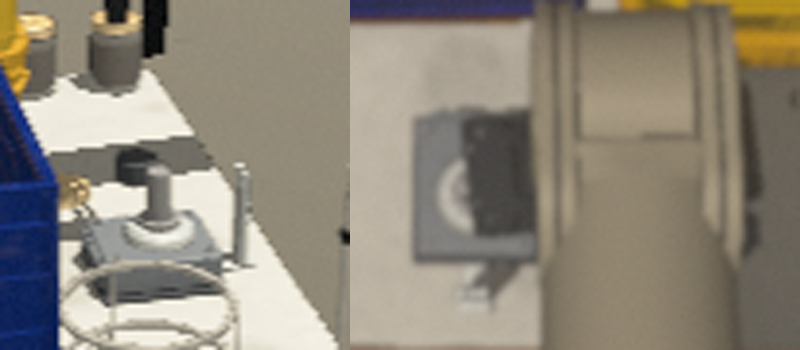

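```bash
cat > fit.py <<'E'
from h import *
from scipy.optimize import minimize
im=cv2.imread("pics/top0.png").astype(float)
S=8
def solid(poly2,z0,z1,x0,y0,n):
    P=np.vstack([[px("top",(x,y,z)) for x,y in poly2] for z in (z0,z1)])
    h=cv2.convexHull(((P-[x0,y0]+.5)*S*16).astype(np.int32))
    m=np.zeros((n[0]*S,n[1]*S),np.uint8); cv2.fillPoly(m,[h],255,shift=4); return m
def circ(r,n=48): 
    t=np.linspace(0,2*np.pi,n,endpoint=False); return np.c_[r*np.cos(t),r*np.sin(t)]
def tf(p,x,y,a): c,s=np.cos(a),np.sin(a); return p@np.array([[c,s],[-s,c]])+[x,y]
def model(p,x0,y0,n):
    x,y,a=p[:3]
    m=solid(tf(circ(.023),x,y,a),0,.024,x0,y0,n)
    ch=np.array([[-.013,-.0235],[.013,-.0235],[.013,.0235],[-.013,.0235]])
    m|=solid(tf(ch,x,y,a),0,.024,x0,y0,n)
    sc=np.array([[-.032,-.0045],[-.015,-.0045],[-.015,.0045],[-.032,.0045]])
    m|=solid(tf(sc,x,y,a),.0075,.0165,x0,y0,n)
    b=solid(tf(circ(.0145),x,y,a),0,0,x0,y0,n)&solid(tf(circ(.0145),x,y,a),.024,.024,x0,y0,n)
    m[b>0]=0
    return cv2.resize(cv2.GaussianBlur(m,(0,0),S*.6),(n[1],n[0]),interpolation=cv2.INTER_AREA)/255.
x0,y0,n=288,197,(28,28)
I=im[y0:y0+n[0],x0:x0+n[1]].mean(2)
def cost(p):
    m=model(p,x0,y0,n).ravel(); A=np.c_[m,np.ones_like(m)]
    s,res,_,_=np.linalg.lstsq(A,I.ravel(),rcond=None); return res[0]/I.size
best=min((minimize(cost,[.4255,-.156,a],method="Nelder-Mead",options=dict(initial_simplex=[[.4255,-.156,a],[.43,-.156,a],[.4255,-.151,a],[.4255,-.156,a+.15]],xatol=1e-4)) for a in (0,.15,.3)),key=lambda o:o.fun)
print(best.x,best.fun,I.var())
E
python3 fit.py
```

```text
Traceback (most recent call last):
  File "fit.py", line 27, in <module>
    best=min((minimize(cost,[.4255,-.156,a],method="Nelder-Mead",options=dict(initial_simplex=[[.4255,-.156,a],[.43,-.156,a],[.4255,-.151,a],[.4255,-.156,a+.15]],xatol=1e-4)) for a in (0,.15,.3)),key=lambda o:o.fun)
  File "fit.py", line 27, in <genexpr>
    best=min((minimize(cost,[.4255,-.156,a],method="Nelder-Mead",options=dict(initial_simplex=[[.4255,-.156,a],[.43,-.156,a],[.4255,-.151,a],[.4255,-.156,a+.15]],xatol=1e-4)) for a in (0,.15,.3)),key=lambda o:o.fun)
              ~~~~~~~~^^^^^^^^^^^^^^^^^^^^^^^^^^^^^^^^^^^^^^^^^^^^^^^^^^^^^^^^^^^^^^^^^^^^^^^^^^^^^^^^^^^^^^^^^^^^^^^^^^^^^^^^^^^^^^^^^^^^^^^^^^^^^^^^^^^^^^^^^^^^^^^^^^^^^^^^
  File "fit.py", line 25, in cost
    m=model(p,x0,y0,n).ravel(); A=np.c_[m,np.ones_like(m)]
      ~~~~~^^^^^^^^^^^
  File "fit.py", line 19, in model
    b=solid(tf(circ(.0145),x,y,a),0,0,x0,y0,n)&solid(tf(circ(.0145),x,y,a),.024,.024,x0,y0,n)
                                               ~~~~~^^^^^^^^^^^^^^^^^^^^^^^^^^^^^^^^^^^^^^^^^
  File "fit.py", line 6, in solid
    P=np.vstack([[px("top",(x,y,z)) for x,y in poly2] for z in (z0,z1)])
                  ~~^^^^^^^^^^^^^^^
  File "h.py", line 6, in px
    i=r.camera_info(c); q=i['K']@(i['R']@np.array(X)+i['t']); return q[:2]/q[2]
ValueError: time passes only in moves, steps and waits
```

```bash
sed -i 's/^from h import \*$/from h import *\nCI={c:r.camera_info(c) for c in ("top","side")}\ndef px(c,X):\n    i=CI[c]; q=i["K"]@(i["R"]@np.array(X)+i["t"]); return q[:2]\/q[2]/' fit.py; sed -i 's/xatol=1e-4/xatol=1e-4,maxiter=150/' fit.py; timeout 500 python3 fit.py; python3 -c "
from h import *
to((.44,-0.156,.20),98)"
```

```text
[ 0.42916147 -0.15651502  0.1598149 ] 52.73362880492392 914.4917337683373
t 9.88 tcp [ 0.4548 -0.045   0.195 ] yawY 97.92 w 0.0872 F [-0.5 -0.9 -0.3] T [ 0.01 -0.    0.05] tilt [-0.  0. -1.]
delta units xyz [ 1.2  -4.32 -0.2 ] q7 [-0.53 -0.05  0.52  1.95  0.03  1.24  1.69]
turn units -0.001
```

```bash
cat > fit2.py <<'E'
exec(open("fit.py").read().split("x0,y0,n=288")[0])
x0,y0,n=216,182,(36,36)
I=im[y0:y0+n[0],x0:x0+n[1]].mean(2)
# mask: annulus 25..42mm about (0.4525,.0535) at z=.051, excluding shaded sector (+x,-y direction and +x)
V,U=np.mgrid[0:n[0],0:n[1]]
c=px("top",(.4525,.0535,.051)); du=U+x0-c[0]; dv=V+y0-c[1]; sc=435/1.31/1000*1.04
rr=np.hypot(du,dv)/sc; an=np.degrees(np.arctan2(-dv,du))
M=(rr>26)&(rr<42)&~((an>5)&(an<110))
def cost(p):
    m=solid(circ(.034)+p,.051,.051,x0,y0,n)
    m=cv2.resize(cv2.GaussianBlur(m,(0,0),S*.6),(n[1],n[0]),interpolation=cv2.INTER_AREA)/255.
    A=np.c_[m[M],np.ones(M.sum())]; return np.linalg.lstsq(A,I[M],rcond=None)[1][0]/M.sum()
o=minimize(cost,[.4525,.0535],method="Nelder-Mead",options=dict(initial_simplex=[[.4525,.0535],[.457,.0535],[.4525,.058]],xatol=1e-4,maxiter=80))
print(o.x,o.fun,I[M].var())
E
python3 fit2.py
```

```text
[0.45372228 0.05381649] 46.5588795812904 87.15220108336636
```

```bash
cat > fit3.py <<'E'
exec(open("fit.py").read().split("x0,y0,n=288")[0])
x0,y0,n=284,192,(38,38)
I=im[y0:y0+n[0],x0:x0+n[1]].mean(2)
ch=np.array([[-.013,-.0235],[.013,-.0235],[.013,.0235],[-.013,.0235]])
out=cv2.convexHull(np.vstack([circ(.023),ch]).astype(np.float32))[:,0,:].astype(float)
def shadow(p):
    x,y,a,sx,sy=p; q=tf(out,x,y,a); b=tf(circ(.0145),x,y,a); d=np.array([sx,sy])*.024
    m=solid(np.vstack([q,q+d]),0,0,x0,y0,n)
    h=solid(b,0,0,x0,y0,n)&solid(b+d,0,0,x0,y0,n)
    m[h>0]=0
    return m
def small(m): return cv2.resize(cv2.GaussianBlur(m,(0,0),S*.6),(n[1],n[0]),interpolation=cv2.INTER_AREA)/255.
def cost(p,full=False):
    m=model(p,x0,y0,n); s=small(shadow(p))*(1-m)
    top=tf(out,*p[:3]); t=solid(top,.024,.024,x0,y0,n); t[solid(tf(circ(.0145),*p[:3]),.024,.024,x0,y0,n)>0]=0
    t=np.minimum(small(t),m)
    A=np.c_[m.ravel(),s.ravel(),t.ravel(),np.ones(m.size)]
    k,res,_,_=np.linalg.lstsq(A,I.ravel(),rcond=None)
    return (k,res) if full else res[0]/I.size
for st in ([.427,-.156,.13,.4,-.3],[.427,-.156,.13,.3,-.7],[.425,-.156,.13,.1,-.1]):
    sx=np.array([st]*6,float)
    for i,d in enumerate((.003,.003,.1,.3,.3)): sx[i+1,i]+=d
    o=minimize(cost,st,method="Nelder-Mead",options=dict(initial_simplex=sx,xatol=2e-4,maxiter=250))
    print(o.x.round(4),round(o.fun,2),cost(o.x,True)[0].round(0))
E
timeout 550 python3 fit3.py
```

```text
[ 0.4281 -0.1557  0.1846  0.2327 -0.263 ] 19.92 [-60. -36. -26. 177.]
[ 0.4281 -0.1558  0.1915  0.2333 -0.265 ] 19.7 [-60. -36. -26. 177.]
[ 0.4282 -0.1557  0.1843  0.2345 -0.2622] 19.74 [-62. -35. -24. 177.]
```

```bash
python3 -c "
from h import *
to((.428,-0.156,.05),99.5)"
```

```text
t 9.88 tcp [ 0.4548 -0.045   0.195 ] yawY 97.92 w 0.0872 F [-0.5 -0.9 -0.3] T [ 0.01 -0.    0.05] tilt [-0.  0. -1.]
delta units xyz [ 1.67 -4.25  5.8 ] q7 [-0.53 -0.05  0.52  1.95  0.03  1.24  1.69]
turn units -0.018
```

Emit:
move_arm --pt "1 0.4 -1 0 -0.018" --pt "1 0.4 -1 0 0" --pt "1 0.4 -1 0.3 0" --pt "1 0.4 -1 0.5 0" --pt "1 0.07 -0.25 0.8 0" --pt "1 0 0 0.8 0" --pt "1 0 0 0.8 0" --pt "1 0 0 0.8 0" --pt "1 0 0 0.8 0" --pt "1 0 0 0.8 0" --pt "1 0 0 0 0"

```text
time: 10.8
ee_pos: [0.4282, -0.1561, 0.0521]
eef_rot: [-0.083, 0.997, 0.0, -0.003]
ft_force: [-1.1, 0.2, -1.1]
width: 0.0869
```

```bash
python3 -c "
from h import *
to((.428,-0.156,.004),99.5)"
```

```text
t 10.8 tcp [ 0.4282 -0.1561  0.0521] yawY 99.53 w 0.0869 F [-1.1  0.2 -1.1] T [0.06 0.06 0.02] tilt [-0.005  0.    -1.   ]
delta units xyz [-0.    0.01  1.93] q7 [-0.38  0.16  0.68  2.11 -0.13  0.92  2.1 ]
turn units 0.0
```

Emit:
move_arm --pt "1 0 0 0.6 0" --pt "1 0 0 0.6 0" --pt "1 0 0 0.6 0" --pt "1 0 0 0 0" --pt "1 0 0 0 0"

```text
time: 11.22
ee_pos: [0.4304, -0.1568, 0.0106]
eef_rot: [-0.083, 0.997, -0.0, -0.0]
ft_force: [-0.2, -0.6, 0.5]
width: 0.0874
```

Run:
```python
from h import *
to((.428,-0.156,.004),99.5)
for c in ("side",):
    im=r.camera(c); cv2.imwrite(f"pics/{c}4.png",im[:,:,::-1])
a=cv2.imread("pics/side4.png")[150:240,210:300]; cv2.imwrite("pics/z8.png",cv2.resize(a,(540,540),interpolation=cv2.INTER_CUBIC))
```

```text
t 11.22 tcp [ 0.4304 -0.1568  0.0106] yawY 99.51 w 0.0874 F [-0.2 -0.6  0.5] T [-0.01 -0.08 -0.03] tilt [-0.001 -0.    -1.   ]
delta units xyz [0.09 0.05 0.26] q7 [-0.35  0.25  0.65  2.13 -0.21  0.82  2.17]
turn units 0.0
```

View pics/z8.png

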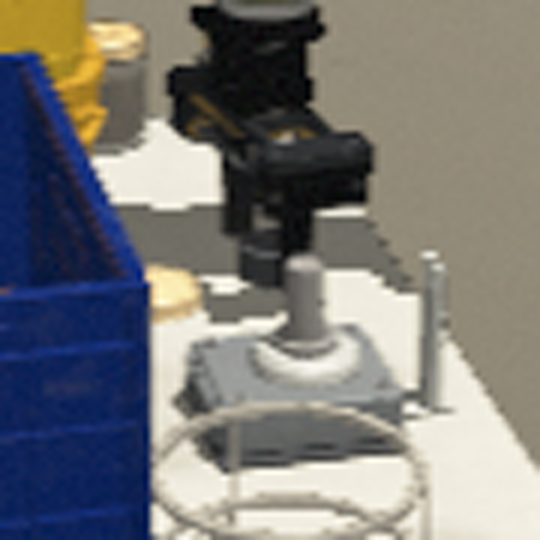

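Emit:
move_arm --pt "1 0.07 0.04 0.13 0" --pt "1 0 0 0.13 0" --pt "1 0 0 0 0"

```text
time: 11.52
ee_pos: [0.4285, -0.1558, 0.0036]
eef_rot: [-0.083, 0.997, 0.0, 0.0]
ft_force: [-0.5, 0.4, -0.3]
width: 0.0869
```

Run:
```python
from h import *
to((.428,-0.156,.004),99.5)
```

```text
t 11.52 tcp [ 0.4285 -0.1558  0.0036] yawY 99.52 w 0.0869 F [-0.5  0.4 -0.3] T [ 0.06 -0.01  0.04] tilt [ 0.  0. -1.]
delta units xyz [ 0.02 -0.   -0.02] q7 [-0.34  0.26  0.65  2.14 -0.22  0.8   2.18]
turn units 0.0
```

Emit:
move_arm --pt "-1 0 0 0 0" --pt "-1 0 0 0 0" --pt "-1 0 0 0 0" --pt "-1 0 0 0 0" --pt "-1 0 0 0 0" --pt "-1 0 0 0 0" --pt "-1 0 0 0 0" --pt "-1 0 0 0 0" --pt "-1 0 0 0 0" --pt "-1 0 0 0 0" --squeeze 30

```text
time: 12.35
ee_pos: [0.4285, -0.156, 0.0035]
eef_rot: [-0.083, 0.997, 0.0, -0.0]
ft_force: [-0.2, 0.6, 0.4]
width: 0.0473
```

Run:
```python
from h import *
to((.428,-0.156,.004),99.5)
```

```text
t 12.35 tcp [ 0.4285 -0.156   0.0035] yawY 99.51 w 0.0473 F [-0.2  0.6  0.4] T [0.17 0.07 0.  ] tilt [-0.  0. -1.]
delta units xyz [ 0.02  0.   -0.02] q7 [-0.34  0.26  0.65  2.14 -0.22  0.8   2.18]
turn units 0.0
```

Emit:
move_arm --pt "-1 0 0 -0.5 0" --pt "-1 0 0 -1 0" --pt "-1 0 0 -1 0" --pt "-1 0 0 -1 0" --pt "-1 0 0 -1 0" --pt "-1 0 0 -1 0" --pt "-1 0 0 -1 0" --pt "-1 0 0 0 0.03" --pt "-1 0 0 0 0.03" --pt "-1 0 0 0 0.03" --pt "-1 0 0 0 0"

```text
time: 13.27
ee_pos: [0.4284, -0.156, 0.166]
eef_rot: [-0.011, 1.0, 0.0, 0.0]
ft_force: [0.8, -0.5, -0.6]
width: 0.0469
```

Run:
```python
from h import *
to((.4536,0.0542,.135),91)
for c in ("top","side"):
    im=r.camera(c); cv2.imwrite(f"pics/{c}5.png",im[:,:,::-1])
a=cv2.imread("pics/side5.png")[130:240,210:320];b=cv2.imread("pics/top5.png")[150:240,200:320]; cv2.imwrite("pics/z9.png",np.hstack([cv2.resize(a,(400,400),interpolation=cv2.INTER_CUBIC),cv2.resize(b,(400,300),interpolation=cv2.INTER_CUBIC,).repeat(1,0)[:,:] if 0 else cv2.resize(b,(400,400),interpolation=cv2.INTER_CUBIC)]))
```

```text
t 13.27 tcp [ 0.4284 -0.156   0.166 ] yawY 91.28 w 0.0469 F [ 0.8 -0.5 -0.6] T [0.01 0.01 0.  ] tilt [ 0.  0. -1.]
delta units xyz [-1.2   8.38  1.24] q7 [-0.43 -0.04  0.68  1.99  0.02  1.18  1.83]
turn units 0.003
```

View pics/z9.png

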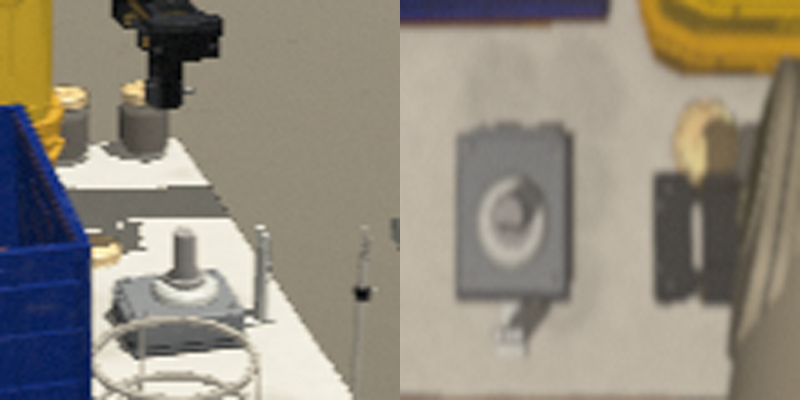

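Run:
```python
from h import *
a=cv2.imread("pics/top5.png")[182:218,215:251]; b=cv2.imread("pics/side5.png")[145:165,240:270]
cv2.imwrite("pics/z10.png",np.hstack([cv2.resize(a,(400,400),interpolation=cv2.INTER_CUBIC),cv2.resize(b,(400,400),interpolation=cv2.INTER_CUBIC)]))
```

```text
(no output)
```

View pics/z10.png

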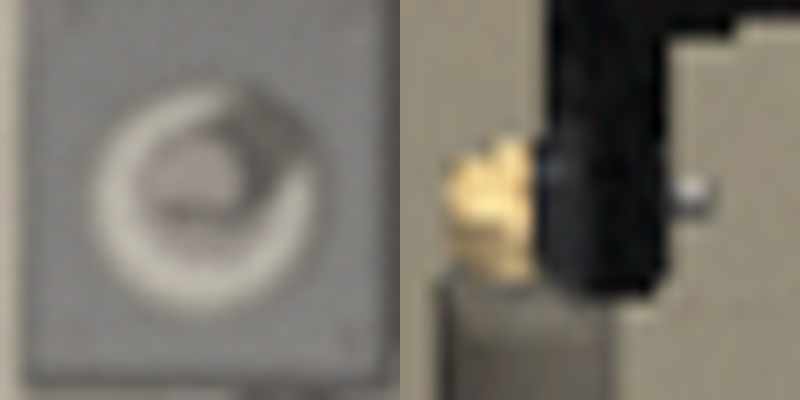

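Emit:
move_arm --pt "-1 -0.1 0.8 0 0" --pt "-1 -0.1 1 0 0" --pt "-1 -0.1 1 0 0" --pt "-1 -0.1 1 0 0" --pt "-1 -0.1 1 0 0" --pt "-1 -0.2 1 0 0" --pt "-1 -0.2 1 0 0" --pt "-1 -0.2 1 0 0" --pt "-1 -0.1 0.58 0 0" --pt "-1 0 0 0 0" --pt "-1 0 0 0 0"

```text
time: 14.28
ee_pos: [0.4532, 0.0544, 0.1657]
eef_rot: [-0.014, 1.0, -0.0, -0.0]
ft_force: [0.2, -0.3, -0.8]
width: 0.0471
```

Run:
```python
from h import *
to((.4536,0.0542,.115),91)
```

```text
t 14.28 tcp [0.4532 0.0544 0.1657] yawY 91.56 w 0.0471 F [ 0.2 -0.3 -0.8] T [-0.01 -0.01  0.03] tilt [-0.001 -0.001 -1.   ]
delta units xyz [-0.02 -0.01  2.03] q7 [-0.65 -0.02  0.43  1.98  0.01  1.18  1.38]
turn units 0.006
```

Emit:
move_arm --pt "-1 -0.02 0 0.5 0.006" --pt "-1 0 0 0.5 0" --pt "-1 0 0 0.5 0" --pt "-1 0 0 0.5 0" --pt "-1 0 0 0 0" --pt "-1 0 0 0 0"

```text
time: 14.78
ee_pos: [0.4534, 0.053, 0.1159]
eef_rot: [-0.007, 1.0, -0.0, -0.001]
ft_force: [0.6, 0.8, -0.1]
width: 0.0471
```

Run:
```python
from h import *
to((.4538,0.0542,.100),91)
```

```text
t 14.78 tcp [0.4534 0.053  0.1159] yawY 90.81 w 0.0471 F [ 0.6  0.8 -0.1] T [0.03 0.01 0.  ] tilt [-0.001 -0.001 -1.   ]
delta units xyz [-0.02  0.05  0.63] q7 [-0.64  0.05  0.44  2.04 -0.02  1.06  1.39]
turn units -0.002
```

Emit:
move_arm --pt "-1 0 0 0 0" --pt "-1 0 0 0 0"

```text
time: 14.95
ee_pos: [0.4544, 0.0539, 0.1169]
eef_rot: [-0.007, 1.0, 0.0, 0.001]
ft_force: [-0.6, 0.8, -0.7]
width: 0.0468
```

Run:
```python
from h import *
to((.4538,0.0542,.100),91)
```

```text
t 14.95 tcp [0.4544 0.0539 0.1169] yawY 90.85 w 0.0468 F [-0.6  0.8 -0.7] T [ 0.04 -0.02  0.01] tilt [ 0.001  0.001 -1.   ]
delta units xyz [0.02 0.01 0.68] q7 [-0.64  0.04  0.44  2.04 -0.02  1.06  1.39]
turn units -0.002
```

Emit:
move_arm --pt "-1 0 0 0.15 0" --pt "-1 0 0 0.1 0" --pt "-1 0 0 0.1 0" --pt "-1 0 0 0.1 0" --pt "-1 0 0 0.1 0" --pt "-1 0 0 0 0" --pt "-1 0 0 0 0"

```text
time: 15.53
ee_pos: [0.4537, 0.0541, 0.1021]
eef_rot: [-0.008, 1.0, -0.0, -0.0]
ft_force: [-0.1, -0.3, -0.3]
width: 0.0469
```

Run:
```python
from h import *
to((.4538,0.0542,.100),91)
```

```text
t 15.53 tcp [0.4537 0.0541 0.1021] yawY 90.87 w 0.0469 F [-0.1 -0.3 -0.3] T [ 0.06 -0.01 -0.05] tilt [-0. -0. -1.]
delta units xyz [-0.    0.    0.08] q7 [-0.64  0.06  0.44  2.05 -0.03  1.03  1.4 ]
turn units -0.001
```

Emit:
move_arm --pt "-1 0 0 0.1 0" --pt "-1 0 0 0.1 0" --pt "-1 0 0 0.1 0" --pt "-1 0 0 0.1 0" --pt "-1 0 0 0 0" --pt "-1 0 0 0 0"

```text
time: 16.03
ee_pos: [0.4537, 0.0541, 0.0921]
eef_rot: [-0.008, 1.0, -0.0, -0.0]
ft_force: [-0.2, -0.2, -0.4]
width: 0.0469
```

Run:
```python
from h import *
to((.4538,0.0542,.0835),91)
```

```text
t 16.03 tcp [0.4537 0.0541 0.0921] yawY 90.87 w 0.0469 F [-0.2 -0.2 -0.4] T [ 0.02  0.02 -0.02] tilt [-0. -0. -1.]
delta units xyz [-0.    0.    0.34] q7 [-0.64  0.08  0.44  2.06 -0.04  1.01  1.41]
turn units -0.001
```

Emit:
move_arm --pt "-1 0 0 0.1 0" --pt "-1 0 0 0.1 0" --pt "-1 0 0 0.1 0" --pt "-1 0 0 0.05 0" --pt "-1 0 0 0 0" --pt "-1 0 0 0 0" --pt "-1 0 0 0 0"

```text
time: 16.62
ee_pos: [0.4539, 0.0542, 0.0836]
eef_rot: [-0.008, 1.0, 0.0, 0.0]
ft_force: [0.6, -0.1, -1.1]
width: 0.0469
```

Run:
```python
from h import *
to((.4538,0.0542,.0835),91)
for c in ("top","side"):
    im=r.camera(c); cv2.imwrite(f"pics/{c}6.png",im[:,:,::-1])
    for l in ("collar","collar_screw","shaft_end"):
      for d in r.tip_of(c,l)[:1]: print(c,l,round(d['confidence'],2),w(c,d['position']).round(4))
a=cv2.imread("pics/side6.png")[160:230,230:300];b=cv2.imread("pics/top6.png")[160:240,190:270]; cv2.imwrite("pics/z11.png",np.hstack([cv2.resize(a,(400,400),interpolation=cv2.INTER_CUBIC),cv2.resize(b,(400,400),interpolation=cv2.INTER_CUBIC)]))
```

```text
t 16.62 tcp [0.4539 0.0542 0.0836] yawY 90.87 w 0.0469 F [ 0.6 -0.1 -1.1] T [ 0.08  0.03 -0.06] tilt [ 0.  0. -1.]
delta units xyz [0. 0. 0.] q7 [-0.63  0.09  0.44  2.07 -0.05  0.99  1.41]
turn units -0.001
side collar 0.57 [0.4508 0.0538 0.0796]
side collar_screw 0.38 [0.4176 0.0521 0.0882]
side shaft_end 0.5 [0.4508 0.0566 0.1017]
```

View pics/z11.png

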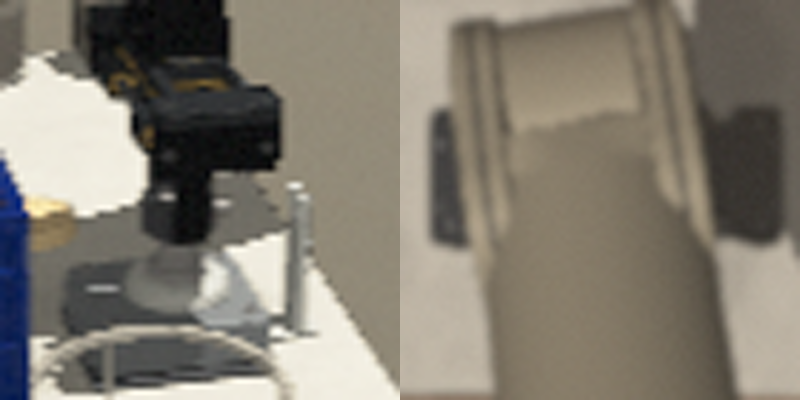

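```bash
python3 -c "
from h import *
print(r.close_job())
to((.4538,0.0542,.0835),91)"
```

```text
the job is handed in; nothing more can be done
None
the job is handed in; nothing more can be done
```

The collar is on the shaft, still held in the gripper with its set-screw towards the driver rest, and the job is handed in at about 16.8 s of the 54 s allowed.

**Shaft:** I pinched it square on the flat. The opening read 20.6 mm against 21 mm across flat and back. I then turned it 61° to about 0.9°; the drive unit's own angle measured about 1° from pictures. A later picture showed the flat facing the rest. A second light pinch across the round sides (25.6 mm) fixed the axis at about (0.4536, 0.0542) m.

**Collar:** I gripped it by the cheeks (47 mm, 30 N) and lowered it over the shaft with almost no contact force, under 1.5 N. At hand-in:
- The TCP was within about 0.5 mm of the axis, tool upright.
- The TCP height of 83.6 mm puts the collar's underside at about 80 mm and its top at about 104 mm, level with the shaft's end.
- The tool's angle was within a fraction of a degree of the drive unit's.

**Checks that were weaker or disagreed:**
- The side-camera network put the collar at (0.451, 0.054, 0.080) m, about 3 mm off in x. It put the screw at 88 mm instead of the expected 92 mm. Both are within its stated error of about 4 mm.
- The arm hid the collar from the top camera, so the networks found nothing there and the final fit was not confirmed from above.
- I did not measure the bystanders again at the end. There was no sign of contact with any of them in the force readings or pictures.

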